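# Turn a truffle dish to the bowl, ready to pour

### The arm

A 6-joint arm with a two-finger parallel gripper is mounted at the origin on a cart in front of the work surface, level with it; the furniture and walls round the work are solid. World frame = base frame: x ahead of the robot, y to its left, z up, the work surface at z = 0. Lengths are in m, angles in rad, forces in N, time in s.
With the tool pointing down it reaches from about 0.25 to 0.775 m from the base axis. Payload 4 kg.
Tool frame: the origin (TCP) lies at the very end of the fingers, on their centre line; the grasp point (between the pads) lies behind it (hold_point_z is the z of the grasp point in the tool frame, in m); z points along the fingers, y is the direction in which the jaws open and shut (so a half turn about z gives the same grasp; the last joint's range is limited). The gripper opens to 85 mm and grips with 20 to 120 N. Pads are 22 mm wide; open, the fingers measure 114 mm over their backs; the gripper's body (76 mm by 85 mm) begins 54 mm behind the grasp point. The pads swing forward as they close: fully open they stand 13 mm farther back than shut.
Start: joints at [1.175, 0.087, 1.371, -0, 1.684, -0.103], TCP at [0.159, 0.527, 0.231] pointing down, gripper open.
Joint ranges: [-3.1, 3.1], [-0.76, 2.03], [0.27, 2.55], [-1.08, 4.22], [0.17, 2.65], [-2.57, 2.57]. Speed limits (rad/s): [2.79, 2.79, 3.14, 3.14, 3.14, 3.14].

### API

Orientations are given as a unit quaternion [x, y, z, w].
In Python, from workcell import * gives the robot as it stands. The module is installed in compiled form; this text tells all that it offers.
- The arm moves only by the shell command python3 -m jog 'ROWS' [FORCE]. ROWS is JSON, a list of rows, each a list of 5 numbers: the closure, from 0 (fully open) to 1 (shut), then the shift along the tool's x, y, z in units of 0.08 m (1.0 is 0.08 m), then the turn about the tool's z in units of pi rad (1.0 is pi rad). A call has 1 to 12 rows; each row is the pose to reach, as a shift and turn from the pose commanded when the call began, along the tool's axes at that moment, turning the shorter way round; what a row does not reach only later rows make up. A row lasts 1/10 s, in which the tool goes at most 50 mm and 8.59 degrees, less where a joint would pass 70% of its speed; a pose out of reach is approached as far as the arm can. A call with a number of a shift or a turn outside -1 to 1 is refused whole. A call with a gripper value outside its range is refused whole. The fingers move at their own pace and stop on an object; FORCE is the grip in N (left out, the last holds). Time passes only in rows, so rows that repeat a pose let the fingers close. It gives the time, the measured TCP pose, the force and the opening at its end, in the units of the state.
- state(): the state, without advancing time (a new reading comes with each control period).
- get_image(name): name is "scene" or "top" or "wrist"; returns the picture (384x512x3 uint8, blue, green, red); there is no depth.
- camera_params(name): a dict with "fx", "fy", "cx", "cy" (pixels), "rvec" (rotation vector, rad) and "tvec" (3), from world to camera coordinates, as OpenCV has them. Camera axes: x right, y down, z forward; pixel columns grow to the right and rows downward; lengths in m; the calibration is good to about 2 mm. A picture is of the moment at which its call begins: read the wrist's pose just before it. camera_params takes no time and is no camera call; for the wrist camera it gives the pose at the moment of the call.
- job_done(): hands the job in, once; it reports no verdict.
The state is a dict: "time": time; "q": joint angles; "qvel": joint speeds; "effort": joint torques, N m; "eef_pos": TCP position; "ee_rot": TCP orientation; "force": force on the tool from outside, world axes, zero at the start; "wrist_torque": the same for the moment, N m; "grip_width": finger opening in m.
Only numpy, scipy, OpenCV 4.12 (cv2) and the standard library are available. Lean on these libraries where they do the work, as an engineer would, in place of code of your own. Each camera call takes 0.05 s, during which the arm holds its last target. There are 200 camera calls.

### The job

Take the upper dish by its arched handle and lift it off the plain dish it is nested in, then, still above the pile, turn it level and smoothly through about a quarter turn until its pouring lip points at the middle of the footed bowl. The foil ball lying loose in it must stay inside the ring marked in the middle of the dish all the while, untouched, and the plain dish and everything else stay where they are. Finish holding the dish by its handle, still and level, about a hand's breadth above the table: do not pour, put it down or let go.

Things in the scene. Friction and masses are not known exactly. Their poses are not given: they have to be found in the camera images.
- handled_dish: white porcelain dish on top of the pile, 148 mm across, shallow round hollow, about like the inside of a sphere of 200 mm radius, loose, about 0.25 kg. Origin: centre of the underside of its foot (68 mm across), 8 mm above the table when nested; z up; +x points towards its pouring lip (at the start roughly away from the robot). The arched handle runs along its y axis over the middle, 109 mm high in all. Hollow floor 10 mm above the origin, rim 23 mm above it.
- dish_grip (a point): middle of the handle's dark wooden grip, 100 mm above the dish's origin. The grip is a flat-sided bar 60 mm long along the dish's y, 14 mm thick along its x (close the fingers on this) and 18 mm high; steel rods of 6 mm go on from its ends and down to the rim at y = +-69 mm. The ball's top lies 65 mm below this point.
- dish_lip (a point): tip of the pouring lip, a small open spout 26 mm wide on the rim; 96 mm from the dish's middle along +x, 24 mm above its origin
- dish_middle (a point): on the dish's axis, 21.8 mm above its origin: where the ball's centre lies when it is exactly in the middle. A thin dark ring of 24 mm radius is drawn round the middle on the dish's floor.
- ball_center (a point): centre of the foil-wrapped chocolate ball, 24 mm across, 10 g, round and free to roll, lying loose near the middle of the hollow
- plain_dish: plain white dish under the handled one, 160 mm across, 22 mm high, flat inner floor 80 mm across and 8 mm above the table, on which the handled dish's foot stands with 6 mm of play all round; loose, about 0.35 kg. Origin: centre of its underside. It stays behind.
- footed_bowl: empty white round bowl on a stem and foot, 112 mm across, 74 mm high, open; loose. It stands to the left or to the right of the pile, 180 to 220 mm away. Origin: centre of its underside.
- square_dish: white square dish heaped with foil balls, 112 x 112 x 41 mm, on the other side of the pile from the footed bowl; origin: centre of its underside. Leave it.
- scoop: steel scoop, 39 x 167 x 20 mm, lying between the robot and the pile; origin: centre of its underside. Leave it.

How it is judged:
On the way, in this order (a step that is already met when the one before it is completed fails the run):
1. the handled dish is lifted off the plain dish, its lip not yet turned to the bowl (height (world z) of handled_dish above 0.055 m and contact force between the fingers and handled_dish above 1 N), for 0.2 s.
2. the dish is turned so that its lip points at the footed bowl (all of step 1 and y of footed_bowl in the frame of handled_dish between -0.04 and 0.04 m and x of footed_bowl in the frame of handled_dish above 0.1 m), for 0.2 s.
At the end, for the whole second after the job is handed in: The fingers hold the handled dish within 35 mm of its grip's middle, touching no other dish, underside 55 to 200 mm up, within 60 mm of the plain dish, level to 0.10 rad, at rest; its +x axis passes within 40 mm of the footed bowl's centre; the ball lies within 24 mm of the dish's middle (all of step 2 and height (world z) of handled_dish below 0.2 m and distance between the grasp point and dish_grip below 0.035 m and angle between handled_dish's own z axis and vertical below 0.1 rad and horizontal distance between ball_center and dish_middle below 0.024 m and z of ball_center in the frame of handled_dish between 0.012 and 0.035 m and horizontal distance between handled_dish and plain_dish below 0.06 m and linear speed of handled_dish below 0.03 m/s and angular speed of handled_dish below 0.15 rad/s and contact force between handled_dish and plain_dish below 0.05 N and contact force between handled_dish and footed_bowl below 0.05 N and contact force between handled_dish and square_dish below 0.05 N); the arm keeps its last pose, push and grip.
It fails at once if the ball leaves the ring in the middle of the dish (horizontal distance between ball_center and dish_middle above 0.024 m).
It fails at once if the dish is tipped by more than 0.15 rad (angle between handled_dish's own z axis and vertical above 0.15 rad).
It fails at once if the robot touches the ball (contact force between any of the arm, the fingers and ball above 0.3 N).
It fails at once if the plain dish, footed bowl or square dish is moved by more than 30 mm, or the scoop by more than 40 mm (distance of any of plain_dish, footed_bowl, square_dish from where it was at the start of the episode above 0.03 m or distance of scoop from where it was at the start of the episode above 0.04 m).
It also fails if it takes over 40 s, if anything falls off the work surface, if the arm or the gripper's body presses on something with over 40 N, if the wrist force passes 120 N, or if a joint passes its speed limit or range.

## Working session

There is one attempt and no reset: what is moved stays moved. The work goes in short steps, Python scripts to look and compute and a shell command to move; the robot and the scene stay as the last step left them, time stands still between calls to the robot, and variables do not carry over. Pictures are saved under pics/ and viewed, about 8 in all and at most 12, crops included, and the job is handed in when it is done.

```bash
mkdir -p pics
python3 - <<'E'
from workcell import *
import cv2,numpy as np
s=state();print(s)
for n in("top","scene"):
    cv2.imwrite(f"pics/{n}0.png",get_image(n));p=camera_params(n);print(n,p)
E
```

```text
{'time': 0.0, 'q': array([ 1.17492067e+00,  8.80089364e-02,  1.37228989e+00, -6.78833570e-06,
        1.68356813e+00, -1.03117012e-01]), 'qvel': array([-0.00119555, -0.00160072,  0.0021936 , -0.0007518 ,  0.00094369,
        0.0001359 ]), 'effort': array([ 8.32556325e-04, -3.51861513e+01, -3.13276362e+01, -1.53486699e-04,
        1.08351107e-02,  9.58502568e-06]), 'eef_pos': array([0.15855069, 0.52613462, 0.23009155]), 'ee_rot': array([ 1.45857419e-01,  9.89304968e-01, -1.10277626e-03, -2.77512623e-04]), 'force': array([ 0.12496592, -0.24977282, -0.21969348]), 'wrist_torque': array([-0.02717513,  0.02800456, -0.00646575]), 'grip_width': 0.0856175549856944}
top {'fx': 389.24550019366166, 'fy': 389.24550019366166, 'cx': 252.9572333832939, 'cy': 182.74104878192304, 'rvec': array([ 2.15978914, -2.16353423,  0.14099676]), 'tvec': array([0.10028221, 0.55508544, 0.85963411])}
scene {'fx': 471.77194721654814, 'fy': 471.77194721654814, 'cx': 252.2554949319728, 'cy': 192.5771853509036, 'rvec': array([ 2.19658185, -0.77596254,  0.3424806 ]), 'tvec': array([-0.3313604 ,  0.3782876 ,  0.73348637])}
```

View pics/top0.png

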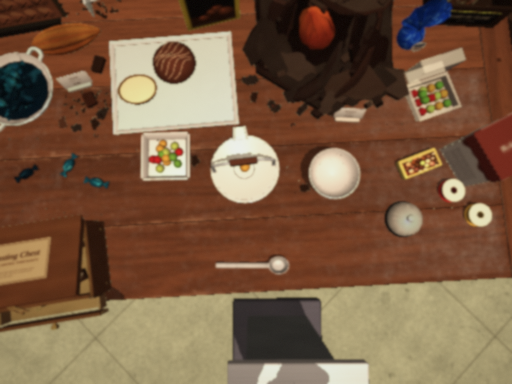

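View pics/scene0.png

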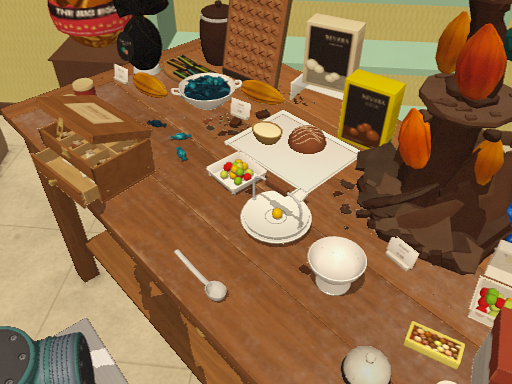

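The top view shows the pile at about (245,168) with its lip up at (240,132). The footed bowl is on the right at (334,173), the square dish on the left at (165,156) and the scoop below. Next I'll enlarge the pile and get the projections.

```bash
cat > h.py <<'E'
import cv2,numpy as np
from workcell import *
def ray(p,uv,z):
    R=cv2.Rodrigues(p['rvec'])[0];C=-R.T@p['tvec']
    d=R.T@np.array([(uv[0]-p['cx'])/p['fx'],(uv[1]-p['cy'])/p['fy'],1.])
    return C+d*(z-C[2])/d[2]
def proj(p,X):
    K=np.array([[p['fx'],0,p['cx']],[0,p['fy'],p['cy']],[0,0,1]])
    return cv2.projectPoints(np.array(X,float).reshape(-1,3),p['rvec'],p['tvec'],K,None)[0].reshape(-1,2)
E
python3 - <<'E'
from h import *
t=camera_params("top");s=camera_params("scene")
R=cv2.Rodrigues(t['rvec'])[0];print("C",-R.T@t['tvec'])
print("bowl",ray(t,(334,173),.074),"pile",ray(t,(245,168),.03),"grip",ray(t,(243,160),.108),"lip",ray(t,(240,130),.032))
a=cv2.imread("pics/top0.png")[115:215,190:370];b=cv2.imread("pics/scene0.png")[165:295,225:375]
cv2.imwrite("pics/c.png",np.vstack([cv2.resize(a,(540,300),interpolation=3),cv2.resize(b,(540,0) if 0 else (346,300),interpolation=3) if 0 else cv2.copyMakeBorder(cv2.resize(b,(346,300),interpolation=3),0,0,0,194,0)]))
E
```

```text
C [0.44597585 0.10622531 0.92030913]
bowl [ 0.57166799 -0.07879417  0.074     ] pile [0.59012366 0.11763835 0.03      ] grip [0.59464791 0.12087833 0.108     ] lip [0.67974498 0.12932846 0.032     ]
```

View pics/c.png

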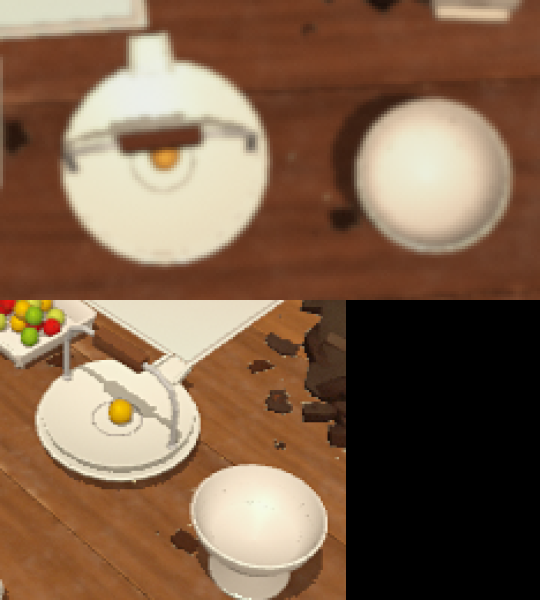

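Run:
```python
from h import *
import workcell
from scipy.optimize import least_squares
from scipy.spatial.transform import Rotation as Ro
print([n for n in dir(workcell) if not n.startswith('_')]); 
try: print("hold",hold_point_z)
except NameError: pass
t=camera_params("top");s=camera_params("scene")
T=lambda u,v:(u/3+190-.33,v/3+115-.33); S=lambda u,v:(u/2.307+225-.3,(v-300)/2.307+165-.3)
obs=[(t,T(149,36),(.096,0,.024)),(t,T(70,161),(0,.069,.023)),(t,T(252,145),(0,-.069,.023)),(t,T(160,136),(0,0,.109)),
(s,S(67,376),(0,.069,.023)),(s,S(173,442),(0,-.069,.023)),(s,S(121,344),(0,0,.105))]
def f(q,ob=obs):
    c,sn=np.cos(q[2]),np.sin(q[2]);r=[]
    for p,uv,X in ob:
        W=(q[0]+c*X[0]-sn*X[1],q[1]+sn*X[0]+c*X[1],X[2]+.008); r.append(proj(p,W)[0]-uv)
    return np.ravel(r)
r=least_squares(f,[.59,.118,0],loss='soft_l1');print("dish",r.x);print(f(r.x).reshape(-1,2).round(1))
for o in (obs[:4],obs[4:]):print(least_squares(f,r.x,args=(o,)).x)
# rim circle centre from top: white blob of pile
print("rimc(plain/top)",ray(t,T(165,161),.03))
print("ball top",ray(t,T(164,158),.03),"ball scene",ray(s,S(120,411),.030))
print("bowl",ray(t,T(433,175),.074),"scene",ray(s,S(258,520),.074))
S0=state();M=Ro.from_quat(S0['ee_rot']).as_matrix();print(M.round(3))
```

```text
['IKError', 'camera_params', 'get_image', 'hold_point_z', 'job_done', 'state']
hold -0.0187
dish [0.59304522 0.12142955 0.10891825]
[[-0.4 -0.3]
 [ 0.6  1.6]
 [-0.7  0.5]
 [-0.3 -0. ]
 [ 0.8 -1. ]
 [ 0.1  0.8]
 [ 0.5 -0. ]]
[0.59396784 0.12128545 0.09471872]
[0.59211292 0.12191198 0.14039611]
rimc(plain/top) [0.58933549 0.1184019  0.03      ]
ball top [0.59168003 0.11917461 0.03      ] ball scene [0.59120206 0.11814315 0.03      ]
bowl [ 0.57166057 -0.07880131  0.074     ] scene [ 0.56492387 -0.0830766   0.074     ]
[[-0.957  0.289 -0.001]
 [ 0.289  0.957 -0.002]
 [ 0.    -0.002 -1.   ]]
```

```bash
python3 -m jog '[[0,0,0,-0.5,0],[0,-0.3,-0.15,-0.5,0.04],[0,-0.6,-0.3,-0.5,0.085],[0,-1,-0.49,-0.5,0.13],[0,-1,-0.49,-0.5,0.175],[0,-1,-0.49,-0.5,0.22],[0,-1,-0.49,-0.5,0.265],[0,-1,-0.49,-0.5,0.31],[0,-1,-0.49,-0.5,0.35],[0,-1,-0.49,-0.5,0.372],[0,-1,-0.49,-0.5,0.372]]'
cat > d.py <<'E'
import sys
from h import *
from scipy.spatial.transform import Rotation as Ro
def delta(tx,ty,tz):
    s=state();M=Ro.from_quat(s['ee_rot']).as_matrix();y=M[:,1]
    print("pos",s['eef_pos'].round(4),"yaw_y",round(float(np.arctan2(y[1],y[0])),4),"tilt",M[:2,2].round(4),"q",s['q'].round(2),"t",round(s['time'],2),"F",s['force'].round(2),"w",round(s['grip_width'],4))
    print("units",(M.T@(np.array([tx,ty,tz])-s['eef_pos'])/.08).round(3))
if __name__=="__main__": delta(*map(float,sys.argv[1:4]))
E
python3 d.py .592 .12 .23
```

```text
time: 1.2
eef_pos: [0.2239, 0.4658, 0.2707]
ee_rot: [0.667, 0.745, -0.001, 0.0]
force: [-0.4, -1.0, -0.6]
grip_width: 0.0854
pos [0.2239 0.4658 0.2707] yaw_y 0.1095 tilt [-0.0006 -0.001 ] q [ 1.01  0.01  1.37 -0.    1.76  0.9 ] t 1.2 F [-0.36 -1.05 -0.61] w 0.0854
units [-4.798  4.101  0.51 ]
```

```bash
R='x'; python3 -m jog '[[0,-0.5,0.43,0,0],[0,-1,0.85,0,0]]' >/dev/null; python3 -m jog '[[0,-0.5,0.43,0,0],[0,-1,0.85,0,0]]'>/dev/null; python3 -m jog '[[0,-0.5,0.43,0,0],[0,-1,0.85,0,0]]'>/dev/null; python3 -m jog '[[0,-0.5,0.43,0,0],[0,-1,0.85,0,0]]'>/dev/null; python3 -m jog '[[0,-0.4,0.35,0,0],[0,-0.75,0.66,0,0],[0,-0.75,0.66,0,0],[0,-0.75,0.66,0,0]]'; python3 d.py .592 .12 .23
python3 - <<'E'
from h import *
p=camera_params("wrist");im=get_image("wrist");np.save("w.npy",p,allow_pickle=True)
cv2.imwrite("pics/w0.png",cv2.resize(im,None,fx=1.5,fy=1.5,interpolation=3))
print(proj(p,[[.592,.12,.108],[.592,.12,.03]]))
E
```

```text
time: 2.4
eef_pos: [0.574, 0.1369, 0.2703]
ee_rot: [0.668, 0.745, -0.001, -0.001]
force: [-0.3, 0.6, 0.3]
grip_width: 0.0854
pos [0.574  0.1369 0.2703] yaw_y 0.1089 tilt [-0.0022  0.0004] q [0.14 0.17 1.2  0.   1.77 0.03] t 2.4 F [-0.28  0.58  0.28] w 0.0854
units [-0.235  0.202  0.504]
[[269.98767528 193.41968936]
 [267.32141194 176.33030927]]
```

View pics/w0.png

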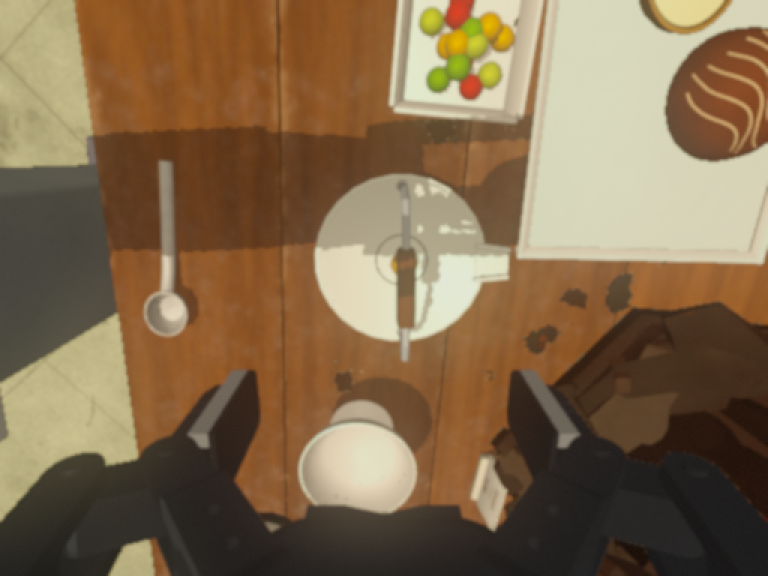

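The wrist view shows the grip at 270,192 (unscaled), where 270,193 was predicted. The handle runs straight along tool x, the lip tip is at 339,175, and the bowl rim centre is at 239,313. I'll run a joint fit on these.

```bash
python3 - <<'E'
from h import *
from scipy.optimize import least_squares
w=np.load("w.npy",allow_pickle=True).item()
o=[((509,263),(.096,0,.024)),((403,188),(0,.069,.025)),((405.5,289),(0,0,.109)),((405,252),(0,.03,.109)),((405,325),(0,-.03,.109))]
def f(q):
    c,s=np.cos(q[2]),np.sin(q[2])
    return np.ravel([proj(w,(q[0]+c*X[0]-s*X[1],q[1]+s*X[0]+c*X[1],X[2]+.008))[0]-(np.array(u)/1.5-.17) for u,X in o])
r=least_squares(f,[.592,.12,.11]);print(r.x,f(r.x).round(1))
b=ray(w,(358/1.5,470/1.5),.074);print("bowl",b,"pile rim",ray(w,(400/1.5,258/1.5),.027),"ball",ray(w,(399/1.5,261/1.5),.03))
E
python3 d.py .592 .12 .23
```

```text
[0.59172023 0.12267212 0.1082679 ] [-1.6 -0.3 -0.3 -2.2  0.3  1.1  1.1 -1.4  0.1  2.7]
bowl [ 0.57273815 -0.07453066  0.074     ] pile rim [0.59055647 0.12527966 0.027     ] ball [0.5897931  0.12307479 0.03      ]
pos [0.5735 0.1377 0.2708] yaw_y 0.1101 tilt [-0.0014  0.0005] q [0.14 0.17 1.2  0.   1.77 0.03] t 2.45 F [ 0.61  0.64 -0.33] w 0.0856
units [-0.246  0.206  0.51 ]
```

```bash
python3 -m jog '[[0.5,-0.1,0.1,0.2,0],[0.5,-0.23,0.21,0.5,0],[0.5,-0.23,0.21,1,0],[0.5,-0.23,0.21,1,0],[0.5,-0.23,0.21,1,0],[0.5,-0.23,0.21,1,0]]' 25 ; python3 d.py .592 .121 .0893
python3 - <<'E'
from h import *
p=camera_params("wrist");im=get_image("wrist")
cv2.imwrite("pics/w1.png",cv2.resize(im,None,fx=1.5,fy=1.5,interpolation=3))
print(proj(p,[[.592,.121,.117],[.592,.121,.03]])*1.5)
E
```

```text
time: 3.05
eef_pos: [0.5936, 0.1217, 0.194]
ee_rot: [0.667, 0.745, 0.002, 0.001]
force: [-0.4, 0.0, 1.0]
grip_width: 0.0427
pos [0.5936 0.1217 0.194 ] yaw_y 0.1104 tilt [0.0044 0.0006] q [ 0.11  0.22  1.3   0.    1.62 -0.  ] t 3.05 F [-0.42  0.01  1.02] w 0.0427
units [-0.007 -0.026  1.309]
[[379.38615471 305.38603183]
 [379.76025255 265.65905664]]
```

View pics/w1.png

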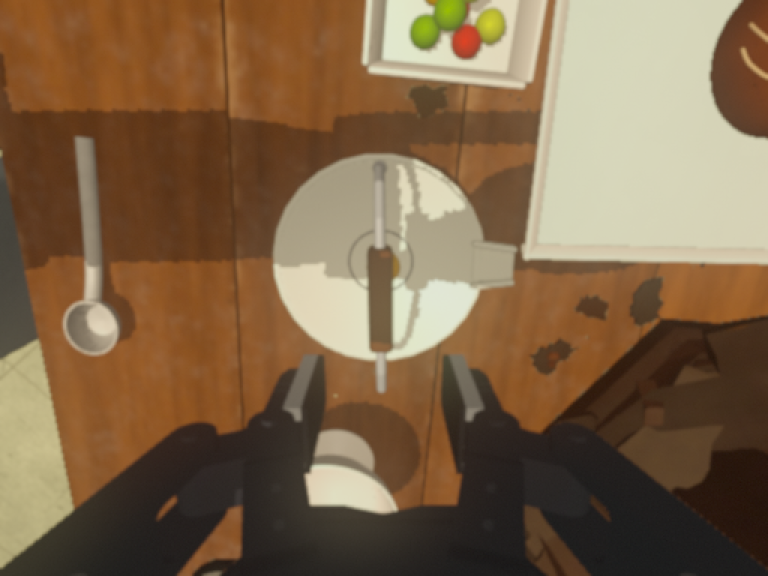

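```bash
python3 -m jog '[[0.5,0,0,0.25,0],[0.5,0,0,0.5,0],[0.5,0,0,0.75,0],[0.5,0,0,0.9,0],[0.5,0,0,1,0],[0.5,0,0,1,0],[0.5,0,0,1,0]]' 25 ; python3 d.py .5923 .1225 .0893
```

```text
time: 3.8
eef_pos: [0.5933, 0.1212, 0.1126]
ee_rot: [0.667, 0.745, 0.001, 0.001]
force: [-0.3, -0.1, 0.8]
grip_width: 0.0429
pos [0.5933 0.1212 0.1126] yaw_y 0.1094 tilt [0.0021 0.0003] q [ 0.11  0.26  1.41  0.    1.47 -0.  ] t 3.8 F [-0.29 -0.09  0.81] w 0.0429
units [ 0.018 -0.012  0.291]
```

```bash
python3 -m jog '[[0.5,0.01,-0.01,0.15,0],[0.6,0.018,-0.012,0.29,0],[0.7,0.018,-0.012,0.29,0],[0.75,0.018,-0.012,0.29,0],[0.75,0.018,-0.012,0.29,0],[0.75,0.018,-0.012,0.29,0]]' 25 ; python3 d.py .5923 .1225 .0893
python3 - <<'E'
from h import *
im=get_image("wrist")
cv2.imwrite("pics/w2.png",cv2.resize(im[120:330,130:390],None,fx=2.5,fy=2.5,interpolation=3))
E
```

```text
time: 4.4
eef_pos: [0.5919, 0.1224, 0.0886]
ee_rot: [0.667, 0.745, 0.0, 0.0]
force: [0.3, 0.0, 0.8]
grip_width: 0.0216
pos [0.5919 0.1224 0.0886] yaw_y 0.1093 tilt [0.001  0.0002] q [0.11 0.27 1.44 0.   1.43 0.  ] t 4.4 F [0.27 0.01 0.82] w 0.0216
units [ 0.001  0.006 -0.008]
```

View pics/w2.png

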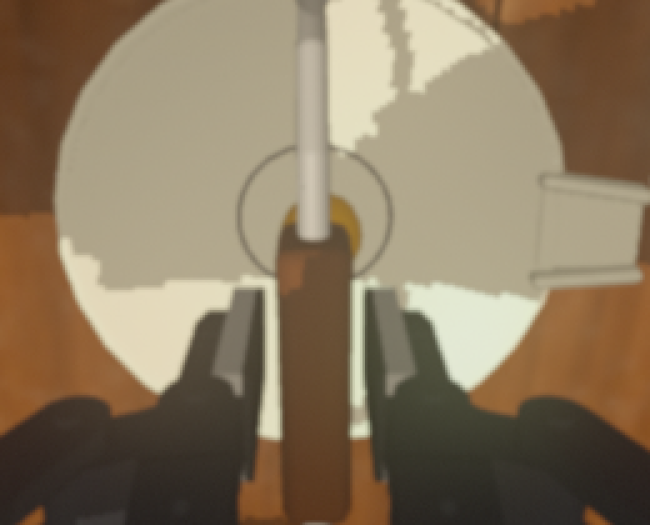

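```bash
python3 -m jog '[[0.77,0,0,0,0],[0.79,0,0,0,0],[0.81,0,0,0,0],[0.82,0,0,0,0],[0.83,0,0,0,0],[0.84,0,0,0,0],[0.85,0,0,0,0],[0.87,0,0,0,0],[0.9,0,0,0,0],[0.95,0,0,0,0],[1,0,0,0,0],[1,0,0,0,0]]' 40; python3 d.py .5923 .1225 .0893
```

```text
time: 5.65
eef_pos: [0.5917, 0.1224, 0.0883]
ee_rot: [0.667, 0.745, 0.0, 0.0]
force: [0.8, -0.2, -0.0]
grip_width: 0.0134
pos [0.5917 0.1224 0.0883] yaw_y 0.1092 tilt [0.0006 0.0001] q [0.11 0.27 1.44 0.   1.43 0.  ] t 5.65 F [ 0.77 -0.19 -0.04] w 0.0134
units [ 0.001  0.007 -0.013]
```

```bash
python3 -m jog '[[1,0,0,-0.01,0],[1,0,0,-0.03,0],[1,0,0,-0.06,0],[1,0,0,-0.1,0],[1,0,0,-0.15,0],[1,0,0,-0.21,0],[1,0,0,-0.28,0],[1,0,0,-0.36,0],[1,0,0,-0.43,0],[1,0,0,-0.48,0],[1,0,0,-0.5,0],[1,0,0,-0.5,0]]'; python3 -m jog '[[1,0,0,-0.02,0],[1,0,0,-0.05,0],[1,0,0,-0.1,0],[1,0,0,-0.17,0],[1,0,0,-0.25,0],[1,0,0,-0.33,0],[1,0,0,-0.4,0],[1,0,0,-0.45,0],[1,0,0,-0.48,0],[1,0,0,-0.5,0],[1,0,0,-0.5,0],[1,0,0,-0.5,0]]';python3 d.py .5923 .1225 .17
python3 - <<'E'
from h import *
im=get_image("wrist")[120:330,130:390]
s=get_image("scene")[100:310,200:400]
cv2.imwrite("pics/w3.png",np.hstack([cv2.resize(im,None,fx=1.7,fy=2.4,interpolation=3),cv2.resize(s,None,fx=1.7,fy=2.4,interpolation=3)]))
E
```

```text
time: 6.85
eef_pos: [0.5916, 0.1224, 0.1285]
ee_rot: [0.667, 0.745, 0.0, 0.0]
force: [0.1, 0.6, -2.2]
grip_width: 0.0131
time: 8.05
eef_pos: [0.5913, 0.1224, 0.1678]
ee_rot: [0.667, 0.745, -0.0, -0.0]
force: [-0.9, 0.6, -2.8]
grip_width: 0.0135
pos [0.5913 0.1224 0.1678] yaw_y 0.1093 tilt [-0.0005  0.0001] q [0.11 0.23 1.34 0.   1.58 0.  ] t 8.05 F [-0.93  0.59 -2.84] w 0.0135
units [ 0.001  0.012 -0.027]
```

View pics/w3.png

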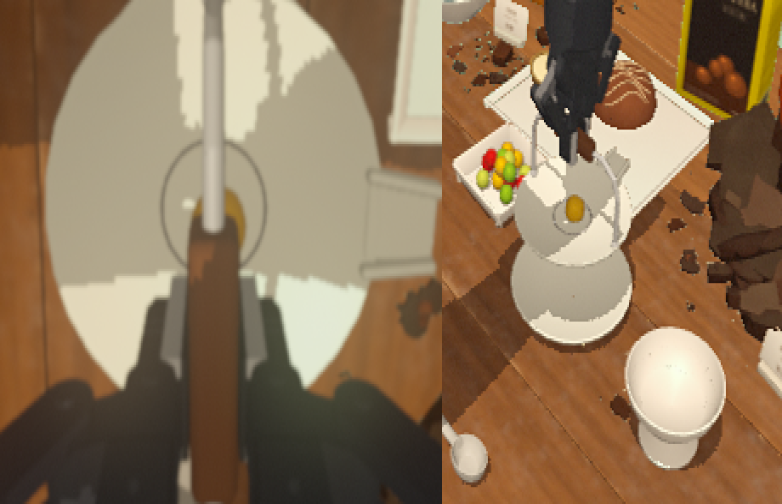

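The dish is clear of the plain dish and level, and the ball is well inside the ring, a few mm to the lip side. Now the turn, ramped: +0.567 units in total.

```bash
python3 -m jog '[[1,0,0,0,0.001],[1,0,0,0,0.003],[1,0,0,0,0.006],[1,0,0,0,0.01],[1,0,0,0,0.015],[1,0,0,0,0.021],[1,0,0,0,0.028],[1,0,0,0,0.036],[1,0,0,0,0.045],[1,0,0,0,0.055],[1,0,0,0,0.066],[1,0,0,0,0.078]]'; python3 -m jog '[[1,0,0,0,0.014],[1,0,0,0,0.029],[1,0,0,0,0.046],[1,0,0,0,0.063],[1,0,0,0,0.08],[1,0,0,0,0.097],[1,0,0,0,0.114],[1,0,0,0,0.131],[1,0,0,0,0.148],[1,0,0,0,0.165],[1,0,0,0,0.182],[1,0,0,0,0.199]]'; python3 -m jog '[[1,0,0,0,0.017],[1,0,0,0,0.034],[1,0,0,0,0.051],[1,0,0,0,0.068],[1,0,0,0,0.085],[1,0,0,0,0.102],[1,0,0,0,0.119],[1,0,0,0,0.136],[1,0,0,0,0.153],[1,0,0,0,0.17],[1,0,0,0,0.187],[1,0,0,0,0.204]]'; python3 -m jog '[[1,0,0,0,0.016],[1,0,0,0,0.03],[1,0,0,0,0.042],[1,0,0,0,0.053],[1,0,0,0,0.062],[1,0,0,0,0.069],[1,0,0,0,0.075],[1,0,0,0,0.08],[1,0,0,0,0.083],[1,0,0,0,0.085],[1,0,0,0,0.086],[1,0,0,0,0.086]]'; python3 -m jog '[[1,0,0,0,0],[1,0,0,0,0],[1,0,0,0,0],[1,0,0,0,0],[1,0,0,0,0],[1,0,0,0,0],[1,0,0,0,0],[1,0,0,0,0]]';python3 d.py .5913 .1224 .1678
python3 - <<'E'
from h import *
im=get_image("top")[110:220,190:370]
s=get_image("scene")[100:310,200:400]
w=get_image("wrist")
cv2.imwrite("pics/w4.png",np.vstack([np.hstack([cv2.resize(im,(450,275),interpolation=3),cv2.resize(s,(262,275),interpolation=3)]),cv2.resize(w[100:360,60:460],(712,310))]))
E
```

```text
time: 9.35
eef_pos: [0.5915, 0.1224, 0.1681]
ee_rot: [0.754, 0.657, 0.0, -0.0]
force: [0.3, -0.4, -3.5]
grip_width: 0.0132
time: 10.55
eef_pos: [0.5915, 0.1224, 0.1681]
ee_rot: [0.92, 0.392, 0.0, -0.0]
force: [-0.2, 0.7, -2.7]
grip_width: 0.0132
time: 11.75
eef_pos: [0.5915, 0.1224, 0.1681]
ee_rot: [0.997, 0.083, 0.0, -0.0]
force: [-0.1, 0.8, -3.4]
grip_width: 0.0131
time: 12.95
eef_pos: [0.5915, 0.1224, 0.1681]
ee_rot: [0.999, -0.051, -0.0, -0.0]
force: [-0.9, 1.8, -3.2]
grip_width: 0.0137
time: 13.75
eef_pos: [0.5915, 0.1224, 0.1681]
ee_rot: [0.999, -0.051, 0.0, -0.0]
force: [0.0, 0.2, -2.3]
grip_width: 0.0133
pos [0.5915 0.1224 0.1681] yaw_y -1.6719 tilt [0.0001 0.0001] q [0.11 0.23 1.34 0.   1.58 1.78] t 13.75 F [ 0.02  0.24 -2.32] w 0.0133
units [-0.003 -0.     0.004]
```

View pics/w4.png

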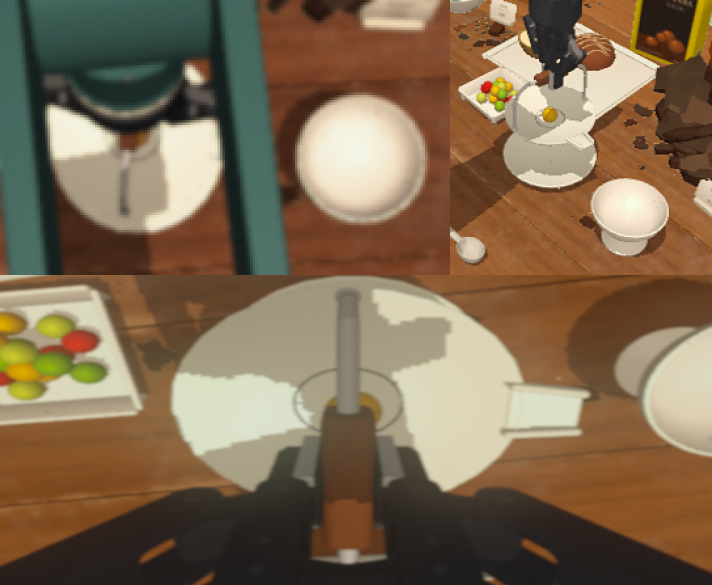

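The lip points at the bowl, the ball is in the ring, and the other things are where they were. Handing in.

```bash
python3 -m jog '[[1,0,0,0,0],[1,0,0,0,0],[1,0,0,0,0],[1,0,0,0,0]]'; python3 -c "
from workcell import *
print(state()['qvel'].round(3));print(job_done())"
```

```text
time: 14.3
eef_pos: [0.5915, 0.1223, 0.1681]
ee_rot: [0.999, -0.051, -0.0, -0.0]
force: [-0.6, -1.1, -3.2]
grip_width: 0.0134
[-0.001 -0.    -0.002 -0.    -0.001 -0.   ]
the job is handed in; nothing more can be done
None
```

I gripped the dish by its wooden handle, lifted it 80 mm straight up and turned it about 102° in a slow ramp until its lip pointed at the footed bowl. I handed the job in at 14.3 s with the dish still held; the hand-in reports no verdict.

Last checks:
- **Hold:** the tool was vertical to 0.001 rad and the arm at rest. The grip opening was 13.4 mm on the 14 mm bar, and the wrist carried about 3 N. The dish's underside should be about 88 mm above the table, going by the tool height.
- **Direction:** the dish's yaw was -1.672 rad, taken from the tool and assuming no slip in the grip. The measured direction to the bowl was -1.673 rad.
- **Ball and surroundings:** the last pictures showed the ball inside the ring. By eye, the plain dish, footed bowl, square dish and scoop were where they started.
- **Disagreements:** the camera views differed by 2–5 mm for the dish and by up to 8 mm for the bowl, well inside the 40 mm allowed. No check failed.

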